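# Line up the clay figurines by height on the drying board

### The job

Line the four clay figurines up by height on the drying board, each standing upright in the middle of its own white disc: the tallest on the disc next to the red block, then the next tallest, and so on down to the shortest at the far end. They are brittle, so set them down rather than drop them, let none fall over, and leave the white cup where it stands.

Things in the scene. Friction and masses are not known exactly. Their poses are not given: they have to be found in the camera images.
- fig_blue_mid (a point): Clay figurine, the tallest: 125 mm tall, blue robe, dark brown hat, face pale. Round about its upright axis: foot 48 mm across, straight round body 40 mm across from 25 to 90 mm above its underside (grip it here, about 75 mm up, so that the head fits below the gripper body), head and hat narrower above. The point is on its axis half-way up, 62.5 mm above its underside; z is up when it stands. Loose, standing on the table, 185 to 275 g, brittle.
- fig_clay_mid (a point): Clay figurine, the second tallest: 105 mm tall, bare terracotta (orange-brown) all over, hat too, face pale. Round about its upright axis: foot 42 mm across, straight round body 35 mm across from 21 to 76 mm above its underside (grip it here, about 63 mm up, so that the head fits below the gripper body), head and hat narrower above. The point is on its axis half-way up, 52.5 mm above its underside; z is up when it stands. Loose, standing on the table, 125 to 190 g, brittle.
- fig_green_mid (a point): Clay figurine, the second shortest: 85 mm tall, green robe, white hat, face pale. Round about its upright axis: foot 37 mm across, straight round body 30 mm across from 17 to 61 mm above its underside (grip it here, about 51 mm up, so that the head fits below the gripper body), head and hat narrower above. The point is on its axis half-way up, 42.5 mm above its underside; z is up when it stands. Loose, standing on the table, 85 to 125 g, brittle.
- fig_yellow_mid (a point): Clay figurine, the shortest: 65 mm tall, yellow robe, black hat, face pale. Round about its upright axis: foot 32 mm across, straight round body 26 mm across from 13 to 47 mm above its underside (grip it here, about 39 mm up, so that the head fits below the gripper body), head and hat narrower above. The point is on its axis half-way up, 32.5 mm above its underside; z is up when it stands. Loose, standing on the table, 50 to 75 g, brittle.
- disc_a: One of four identical white plaster discs, 60 mm across and 4 mm thick, fixed in one row about 80 mm apart (70 to 90) on a brown wooden board (435 x 100 mm, 10 mm thick, fixed). Which letter lies where in the row changes. Origin: centre of its underside; its top is 4 mm above that, 14 mm above the table; z up.
- disc_b: One of four identical white plaster discs, 60 mm across and 4 mm thick, fixed in one row about 80 mm apart (70 to 90) on a brown wooden board (435 x 100 mm, 10 mm thick, fixed). Which letter lies where in the row changes. Origin: centre of its underside; its top is 4 mm above that, 14 mm above the table; z up.
- disc_c: One of four identical white plaster discs, 60 mm across and 4 mm thick, fixed in one row about 80 mm apart (70 to 90) on a brown wooden board (435 x 100 mm, 10 mm thick, fixed). Which letter lies where in the row changes. Origin: centre of its underside; its top is 4 mm above that, 14 mm above the table; z up.
- disc_d: One of four identical white plaster discs, 60 mm across and 4 mm thick, fixed in one row about 80 mm apart (70 to 90) on a brown wooden board (435 x 100 mm, 10 mm thick, fixed). Which letter lies where in the row changes. Origin: centre of its underside; its top is 4 mm above that, 14 mm above the table; z up.
- red_block: Red block, 60 mm across the board, 24 mm along it and 25 mm high, fixed on the board at one end of the row of discs, about 75 mm from the centre of the nearest disc; it marks the end where the tallest goes. A like block in grey (not listed) stands at the other end. Origin: centre of its underside, on the board top (10 mm above the table); its y axis runs along the row, its x axis across it.
- cup: White open plastic cup, bystander: 90 mm high, 72 mm across the rim, loose, standing on the table beyond the board. Origin: centre of its underside.

How it is judged:
By the outcome, as a careful person would: the job done as asked, in the order asked, and still so for the second after the job is handed in, with the robot touching nothing.
It also fails if it takes over 120 s, if anything falls off the work surface, if the arm or the gripper's body presses on something with over 40 N, if the wrist force passes 120 N, or if a joint passes its speed limit or range.

### The arm

A 6-joint arm with a two-finger parallel gripper is mounted at the origin on the work surface. World frame = base frame: x ahead of the robot, y to its left, z up, the work surface at z = 0. Lengths are in mm, angles in rad, forces in N, time in s.
With the tool pointing down it reaches from about 400 to 925 mm from the base axis. Payload 12.5 kg.
Tool frame: the origin (TCP) lies between the finger pads; the fingertips stand bot.tcp_to_tips ahead of it and the grasp point (between the pads) lies 3 mm ahead of it (bot.tcp_to_tips is the distance from the TCP to the fingertips, in mm); z points along the fingers, y is the line along which they close (so a half turn about z gives the same grasp; the last joint's range is limited). The gripper opens to 95 mm and grips with 3 to 60 N. Pads are 20 mm wide; open, the fingers measure 119 mm over their backs; the gripper's body (75 mm by 180 mm) begins 59 mm behind the grasp point.
Start: joints at [1.171, 0.491, 1.559, -0, 1.092, -0.106], TCP at [180.977, 598.24, 236.661] pointing down, gripper open.
Joint ranges: [-3.1, 3.1], [-0.84, 2.19], [0.05, 2.79], [-1.13, 4.28], [0.06, 2.93], [-2.69, 2.69]. Speed limits (rad/s): [2.22, 2.22, 2.79, 3.14, 3.14, 3.14].

### API

Orientations are given as a 3x3 rotation matrix whose columns are the frame's x, y, z axes.
In Python, from plant import bot gives the robot as it stands. Calls block until the motion is done:
- bot.move_pose(position, orientation): joint-space move of the TCP to a pose.
- bot.move_linear(position, max_speed=150, frame=None): straight line of the TCP; frame=None keeps the orientation; max_speed is the mean speed in mm/s.
- bot.move_joints(angles): joint-space move.
- bot.set_gripper(opening, grip_force=None): finger opening in mm; grip_force is the grip in N (None keeps the last); returns when the fingers have stopped.
- bot.pause(seconds).
- bot.inverse_kinematics(position, orientation): joint angles nearest the present ones, or None.
- bot.observe(): the state.
- bot.capture(name): name is "side" or "top" or "wrist"; returns a dict with "image" (420x560x3 uint8, red, green, blue), "mtx" (3x3 intrinsics, pixels), "R" (3x3) and "t" (3): a world point X has camera coordinates R X + t. Camera axes: x right, y down, z forward; pixel columns grow to the right and rows downward; lengths in mm; the calibration is good to about 2 mm. A picture is of the moment at which its call begins. There is no depth.
A pose or a line that the arm cannot do raises bot.IKError and nothing moves.
- bot.sign_off(): hands the job in; it is judged then, once.
Trained networks look in a picture, given as the dict that the camera call returned (one of the last four; its "shot" number tells which), for a name from the list of things; names that differ only in an ending like _2 or _b are one class to them, and where a whole thing is asked for, a point or a joint stands for the part that bears it (a point fixed in the world has none). Each returns a list of dicts, best first, with "conf" (0 to 1); they miss things now and then, are a little off and sometimes report something else, mostly with a low value. They report only what shows in the picture. A call takes as long as a camera call.
- bot.trace(picture, label): "pixels" (420x560 bool, what is visible of it) and "position" ([column, row] in pixels, amid what is visible of it).
The state is a dict: "t": time; "joint_pos": joint angles; "joint_vel": joint speeds; "tau": joint torques, N m; "tool_pos": TCP position; "tcp_rot": TCP orientation; "contact_force": force on the tool from outside, world axes, zero at the start; "ft_torque": the same for the moment, N m; "grip_width": finger opening in mm; "gripper_force": force on a finger pad.
Only numpy, scipy, OpenCV 4.12 (cv2) and the standard library are available. Lean on these libraries where they do the work, as an engineer would, in place of code of your own. Each camera call takes 0.05 s, during which the arm holds its last target. There are 200 camera calls.

## Working session

There is one attempt and no reset: what is moved stays moved. The work goes in short steps, each a Python script; the robot and the scene stay as the last script left them, time stands still between calls to the robot, and variables do not carry over. Pictures are saved under pics/ and viewed, at most 14 in all, crops included, and the job is handed in when it is done.

```bash
ls; mkdir -p pics; python3 - <<'E'
from plant import bot
import cv2, numpy as np
print(bot.tcp_to_tips)
for n in ["top","side"]:
    p=bot.capture(n); cv2.imwrite(f"pics/{n}0.png",p["image"][:,:,::-1])
    R,t=np.array(p["R"]),np.array(p["t"]); print(n,-R.T@t,R[2],p["mtx"][0])
    for l in ["fig_blue_mid","fig_clay_mid","fig_green_mid","fig_yellow_mid","disc_a","red_block","cup"]:
        print(l,[(np.round(d["position"]),round(d["conf"],2),int(d["pixels"].sum())) for d in bot.trace(p,l)])
E
```

```text
pics
22.0
top [ 505.17519269   -8.301834   1270.13285208] [ 0.07175416  0.00407621 -0.99741402] [423.38246053   0.         282.02628021]
fig_blue_mid [(array([411., 218.]), 0.81, 339)]
fig_clay_mid [(array([168., 214.]), 0.73, 238)]
fig_green_mid [(array([410., 257.]), 0.61, 197), (array([209., 135.]), 0.32, 556)]
fig_yellow_mid [(array([159., 260.]), 0.68, 109), (array([314., 233.]), 0.16, 311)]
disc_a [(array([237., 226.]), 0.79, 264), (array([313., 232.]), 0.76, 304), (array([287., 228.]), 0.75, 294), (array([262., 233.]), 0.7, 302), (array([344., 241.]), 0.22, 198)]
red_block []
cup [(array([211., 135.]), 0.87, 614)]
side [265.20008989 712.25928935 798.61812758] [ 0.30817289 -0.65404399 -0.69083712] [454.58691034   0.         278.08819066]
fig_blue_mid [(array([343., 134.]), 0.62, 548), (array([326., 212.]), 0.44, 271), (array([386., 151.]), 0.24, 303)]
fig_clay_mid [(array([214., 335.]), 0.9, 790)]
fig_green_mid [(array([386., 154.]), 0.53, 298)]
fig_yellow_mid [(array([279., 377.]), 0.77, 416)]
disc_a [(array([329., 211.]), 0.81, 288), (array([298., 251.]), 0.72, 379), (array([276., 271.]), 0.57, 480), (array([314., 228.]), 0.53, 322)]
red_block [(array([343., 191.]), 0.56, 275)]
cup [(array([160., 248.]), 0.75, 1329), (array([278., 375.]), 0.2, 413)]
```

View pics/top0.png

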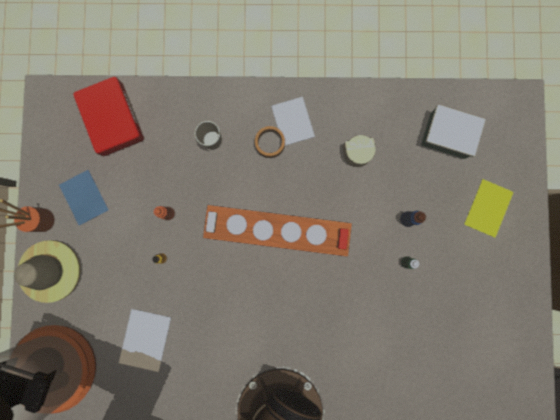

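View pics/side0.png

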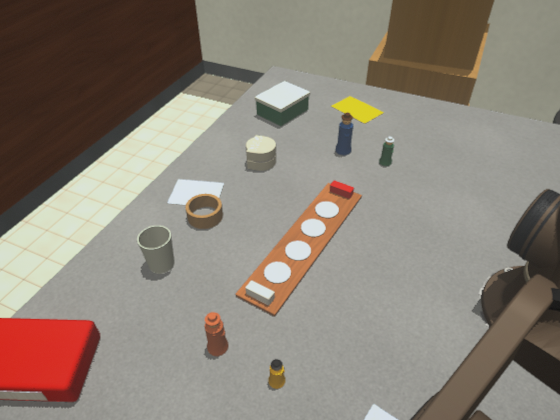

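The top view shows the board running left to right, with the grey block at (211,222), discs at (237,226), (263,231), (291,232) and (316,235), and the red block at (344,239). Clay is at (161,213), yellow at (159,259), blue at (410,218), green at (411,263), and the cup at (207,134). The side view agrees. Next I'll triangulate.

```bash
cat > h.py <<'E'
from plant import bot
import cv2, numpy as np
F={"blue":(125,75),"clay":(105,63),"green":(85,51),"yellow":(65,39)}   # height, grip height
def ray(p,px):
    R,t=np.array(p["R"]),np.array(p["t"])
    d=R.T@np.linalg.inv(p["mtx"])@[px[0],px[1],1.]
    return -R.T@t, d/np.linalg.norm(d)
def onplane(p,px,z):
    c,d=ray(p,px); return c+d*(z-c[2])/d[2]
def tri(a,b):
    A=np.zeros((3,3));B=np.zeros(3)
    for c,d in (a,b):
        P=np.eye(3)-np.outer(d,d);A+=P;B+=P@c
    X=np.linalg.solve(A,B)
    return X,[np.linalg.norm((np.eye(3)-np.outer(d,d))@(X-c)) for c,d in (a,b)]
def proj(p,X):
    q=p["mtx"]@(np.array(p["R"])@X+p["t"]); return q[:2]/q[2]
def down(yaw):   # tool y axis at angle yaw in the world xy plane, z down
    y=np.array([np.cos(yaw),np.sin(yaw),0]);z=np.array([0,0,-1.])
    return np.column_stack([np.cross(y,z),y,z])
E
python3 - <<'E'
from h import *
T=bot.capture("top");S=bot.capture("side")
for f in F:
    a=bot.trace(T,f"fig_{f}_mid");b=bot.trace(S,f"fig_{f}_mid")
    if a and b:
        X,e=tri(ray(T,a[0]["position"]),ray(S,b[0]["position"]));print(f,a[0]["position"],b[0]["position"],X.round(),np.round(e))
for n,p in (("T",T),("S",S)):
    for l,z in (("disc_a",14),("red_block",35),("cup",45)):
        for d in bot.trace(p,l): print(n,l,round(d["conf"],2),onplane(p,d["position"],z).round())
w=bot.capture("wrist");R=np.array(w["R"]);t=np.array(w["t"]);s=bot.observe()
print("cam in tool",np.array(s["tcp_rot"]).T@(-R.T@t-s["tool_pos"]),"\n",(R@s["tcp_rot"]).round(3),w["mtx"])
E
```

```text
clay [167.3, 214.8] [214.4, 336.6] [573. 337.  27.] [6. 6.]
green [410.4, 258.6] [385.7, 149.8] [ 443. -377.   39.] [4. 4.]
yellow [238.4, 226.7] [279.8, 379.6] [ 534.  168. -419.] [12. 12.]
T disc_a 0.87 [528. -13.  14.]
T disc_a 0.83 [517. -98.  14.]
T disc_a 0.67 [541. 120.  14.]
T disc_a 0.54 [524.  48.  14.]
T red_block 0.52 [ 497. -179.   35.]
T red_block 0.27 [531. -28.  35.]
T cup 0.91 [798. 217.  45.]
S disc_a 0.92 [541. 135.  14.]
S disc_a 0.8 [504. -96.  14.]
S disc_a 0.69 [514. -17.  14.]
S disc_a 0.56 [524.  59.  14.]
S red_block 0.84 [ 491. -165.   35.]
S cup 0.58 [798. 208.  45.]
cam in tool [  81.66462659    0.74119962 -147.97916921] 
 [[ 0.     1.    -0.   ]
 [-0.957  0.    -0.289]
 [-0.289  0.     0.957]] [[351.77232607   0.         279.74870545]
 [  0.         351.77232607 209.08452696]
 [  0.           0.           1.        ]]
```

```bash
cat >> h.py <<'E'
YAW=-0.13
def save(p,n): cv2.imwrite(f"pics/{n}.png",p["image"][:,:,::-1])
E
python3 - <<'E'
from h import *
def go(xyz):
    for y in (YAW,YAW+np.pi):
        try: bot.move_pose(xyz,down(y)); print("yaw",y,np.round(bot.observe()["joint_pos"],2),bot.observe()["t"]); return
        except bot.IKError: print("no",xyz,y)
T=bot.capture("top")
for f,px in (("blue",(411,218)),("green",(412,261)),("clay",(162,213)),("yellow",(159,259))): print(f,onplane(T,px,F[f][0]/2).round())
go([523,60,290])
w=bot.capture("wrist");save(w,"board")
for l,z in (("disc_a",14),("red_block",35)):
  for d in bot.trace(w,l):
    c,_=cv2.findContours(d["pixels"].astype(np.uint8),0,2); e=cv2.fitEllipse(max(c,key=len))
    print(l,round(d["conf"],2),np.round(d["position"]),np.round(e[0],1),np.round(e[1]),onplane(w,e[0],z).round(1))
b=onplane(T,(411,218),62.5)
go([b[0],b[1]+20,250])
w=bot.capture("wrist");save(w,"blue")
for l in("blue","green"):
  for d in bot.trace(w,f"fig_{l}_mid"): print(l,d["conf"],d["position"],d["pixels"].sum(),onplane(w,d["position"],F[l][0]/2))
E
```

```text
blue [ 563. -371.   62.]
green [ 440. -379.   42.]
clay [571. 343.  52.]
yellow [438. 353.  32.]
yaw -0.13 [-0.01  0.3   1.73  0.    1.12  0.12] 3.9833
disc_a 0.97 [290. 240.] [287.7 238.9] [43. 45.] [522.4 -25.4  14. ]
disc_a 0.72 [287. 110.] [288.1 108. ] [50. 52.] [542.6 135.8  14. ]
disc_a 0.64 [290. 291.] [289.  290.7] [38. 42.] [ 515.  -100.2   14. ]
disc_a 0.6 [282. 176.] [283.1 175.6] [47. 48.] [527.   57.6  14. ]
red_block 0.62 [289. 352.] [287.4 350.8] [16. 52.] [ 502.7 -179.3   35. ]
yaw -0.13 [-0.66  0.54  1.44  0.    1.17 -0.53] 5.6667
blue 0.85 [287.5, 216.4] 2534 [ 568.35358521 -377.43863978   62.5       ]
green 0.77 [164.9, 218.4] 1490 [ 438.2163929  -369.41265327   42.5       ]
```

View pics/board.png

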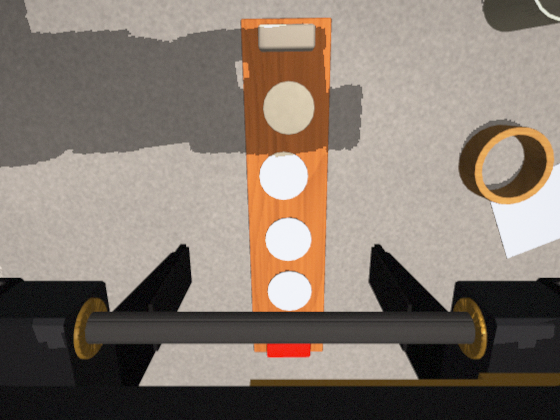

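View pics/blue.png

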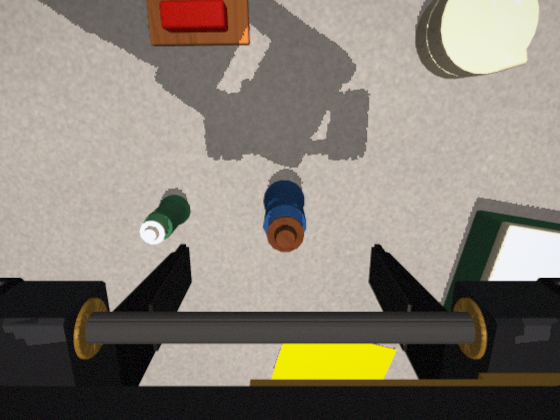

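The board view shows the discs at (288,108), (283,176), (288,239) and (289,291), all unobstructed, with red at the bottom. In the second view blue stands at foot (287,180), hat (286,235), and green at foot (177,202), hat (152,232). I'll check the disc centres by saturation and fit the figurine silhouettes.

```bash
cat >> h.py <<'E'
from scipy.optimize import minimize
DIM={"blue":(48,40,25,90),"clay":(42,35,21,76),"green":(37,30,17,61),"yellow":(32,26,13,47)}
def hull(p,f,xy,z0=0):
    ft,bd,a,b=DIM[f];h=F[f][0];th=np.linspace(0,2*np.pi,24)
    m=np.zeros((420,560),np.uint8)
    prof=[(0,ft/2),(a*.4,ft/2),(a,bd/2),(b,bd/2),(b+(h-b)*.5,bd*.36),(h,bd*.25)]
    C=[np.array([proj(p,np.array([xy[0]+r*np.cos(k),xy[1]+r*np.sin(k),z0+z])) for k in th]) for z,r in prof]
    for i in range(len(C)-1):
        cv2.fillConvexPoly(m,cv2.convexHull(np.round(np.vstack(C[i:i+2])*16).astype(np.int32)),1,shift=4)
    return m>0
def fit(p,f,mask,z0=0):
    iou=lambda q:-(hull(p,f,q,z0)&mask).sum()/(hull(p,f,q,z0)|mask).sum()
    ys,xs=np.nonzero(mask); q0=onplane(p,(xs.mean(),ys.mean()),z0+F[f][0]/2)[:2]
    r=minimize(iou,q0,method="Nelder-Mead",options=dict(initial_simplex=[q0,q0+[8,0],q0+[0,8]],xatol=.2,fatol=1e-4))
    return r.x,-r.fun
def segment(p,f):
    d=bot.trace(p,f"fig_{f}_mid"); return d[0]["pixels"],d[0]["conf"]
E
python3 - <<'E'
from h import *
im=cv2.imread("pics/board.png");hs=cv2.cvtColor(im,cv2.COLOR_BGR2HSV)
m=((hs[...,1]<110)&(hs[...,2]>130)).astype(np.uint8);m[:,:252]=0;m[:,323:]=0
n,l,s,c=cv2.connectedComponentsWithStats(m)
for i in range(1,n):
    if s[i,4]>500: print(s[i],c[i].round(1))
w=bot.capture("wrist")
for f in("blue","green"):
    k,cf=segment(w,f);q,i=fit(w,f,k);print(f,cf,q,i)
    o=w["image"][:,:,::-1].copy()
    for mm,col in((k,(0,0,255)),(hull(w,f,q),(0,255,0))):
        cc,_=cv2.findContours(mm.astype(np.uint8),0,1);cv2.drawContours(o,cc,-1,col,1)
    x,y=proj(w,np.array([*q,40])).astype(int);cv2.imwrite(f"pics/f_{f}.png",cv2.resize(o[y-60:y+60,x-60:x+60],None,fx=3.3,fy=3.3,interpolation=0))
cv2.imwrite("pics/fit.png",np.hstack([cv2.imread("pics/f_blue.png"),cv2.imread("pics/f_green.png")]))
E
```

```text
[ 252    0   71   19 1306] [286.5   8.7]
[ 258   24   58   24 1345] [286.5  35.5]
[ 263   81   52   54 2180] [288.4 107.3]
[ 259  151   49   49 1866] [283.3 175.3]
[ 265  217   47   44 1598] [287.9 238.8]
[ 267  271   45   40 1398] [289.2 290.4]
[ 252  344   71   36 1759] [286.6 366.9]
blue 0.64 [ 564.82340384 -377.87402795] 0.9504351116155884
green 0.59 [ 434.99006018 -372.28415218] 0.939261114589856
```

View pics/fit.png

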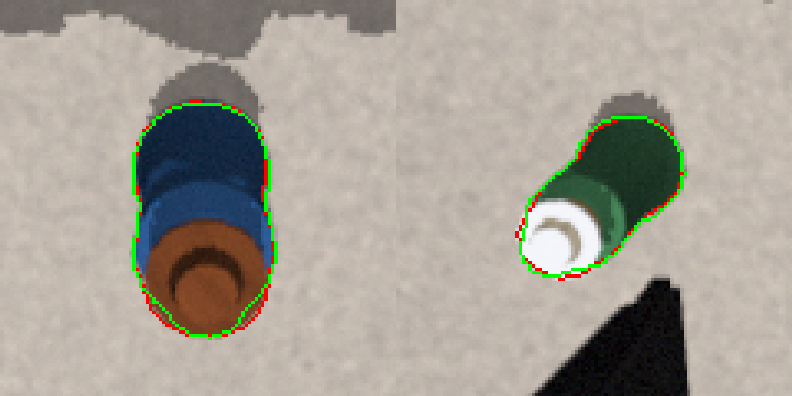

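Both silhouettes fit to within about a pixel, and the disc centres agree. The plan is blue, clay, green, yellow, with the fingers closing across the row.

```bash
cat >> h.py <<'E'
SLOT={"blue":(515,-100.2),"clay":(522.4,-25.4),"green":(527,57.6),"yellow":(542.6,135.8)}
O=down(YAW); ZT=270
def fz(): return np.array(bot.observe()["contact_force"])[2]
def pick(f,xy):
    g=F[f][1]+3
    bot.set_gripper(95); bot.move_pose([*xy,g+F[f][0]-F[f][1]+40],O)
    bot.move_linear([*xy,g],120); bot.set_gripper(DIM[f][1]-8,15)
    s=bot.observe(); print(f,"grip",s["grip_width"],s["gripper_force"],s["t"])
    bot.move_linear([*xy,ZT],200); print(" after lift",bot.observe()["grip_width"])
def place(f):
    x,y=SLOT[f]; g=F[f][1]+3+14
    bot.move_pose([x,y,ZT],O); bot.move_linear([x,y,g+12],150); bot.move_linear([x,y,g+3],40)
    b=fz(); z=g+3
    while z>g-2.5:
        z-=0.5; bot.move_linear([x,y,z],20)
        if fz()-b>1.5: break
    s=bot.observe(); print(" down at",round(z-g,1),fz()-b,s["grip_width"])
    bot.set_gripper(DIM[f][1]+16); bot.pause(.2)
    bot.set_gripper(80) if f=="blue" else None
    bot.move_linear([x,y,ZT],150); print(" t",bot.observe()["t"])
E
python3 - <<'E'
from h import *
pick("blue",(564.8,-377.9)); place("blue")
bot.move_pose([571,365,250],O); bot.set_gripper(95)
w=bot.capture("wrist");save(w,"clay")
for f in("clay","yellow"):
    k,cf=segment(w,f);print(f,cf,*fit(w,f,k))
S=bot.capture("side");save(S,"side1"); print(bot.observe()["t"])
E
```

```text
blue grip 39.9754534558458 14.999984917817244 8.4333
 after lift 39.65916359648
 down at -0.5 7.800655511563206 39.8689686023959
 t 16.7583
clay 0.62 [574.01476372 342.0218751 ] 0.9544706527701591
yellow 0.8 [438.44833948 357.68607653] 0.9576271186440678
19.2083
```

```bash
python3 - <<'E'
import cv2
a=cv2.imread("pics/clay.png");b=cv2.imread("pics/side1.png")
cv2.imwrite("pics/c1.png",cv2.hconcat([a[100:400:1,100:480],b[60:360,180:560]]))
E
```

```text
(no output)
```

View pics/c1.png

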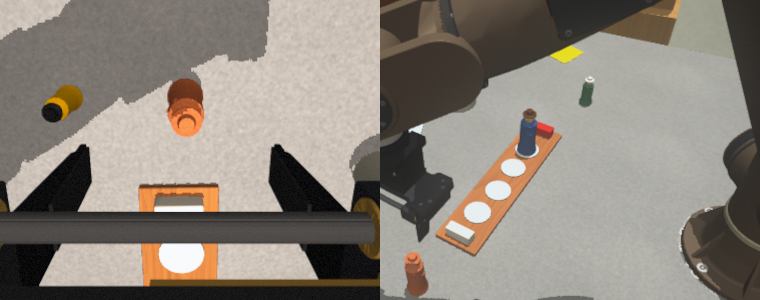

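Blue stands upright on the disc beside the red block (crop (527,145)). Clay is at (185,105) and yellow at (65,100), both unobstructed. I'll do the other three.

```bash
python3 - <<'E'
from h import *
pick("clay",(574,342)); place("clay")
pick("green",(435,-372.3)); place("green")
pick("yellow",(438.4,357.7)); place("yellow")
bot.move_pose([550,230,300],O)
w=bot.capture("wrist");save(w,"end")
for f in F:
    try:
        k,cf=segment(w,f);q,i=fit(w,f,k,14);print(f,cf,q,i,q-SLOT[f])
    except Exception as e: print(f,e)
S=bot.capture("side");save(S,"side2"); print(bot.observe()["t"])
E
python3 - <<'E'
import cv2
a=cv2.imread("pics/end.png");b=cv2.imread("pics/side2.png")
cv2.imwrite("pics/c2.png",cv2.hconcat([a[:,90:490],b[:,100:500]]))
E
```

```text
clay grip 34.52835289990349 14.999697509338148 21.7333
 after lift 34.07854595237283
 down at -0.5 6.734311182424617 34.38723015228351
 t 29.9083
green grip 29.347040030795654 14.971962065901607 34.05
 after lift 29.80894099659826
 down at -0.5 4.851275437352098 29.719469445641156
 t 42.6917
yellow grip 25.431711262151705 14.99868067796342 46.7667
 after lift 25.878042869355397
 down at -0.5 5.900316081479292 25.766494879830017
 t 54.9833
blue list index out of range
clay 0.67 [523.14760177 -19.42945657] 0.49558899844317594 [0.74760177 5.97054343]
green 0.85 [530.73703569  83.37726568] 0.46808510638297873 [ 3.73703569 25.77726568]
yellow 0.76 [541.88733532 135.78531072] 0.8946684005201561 [-0.71266468 -0.01468928]
55.7667
```

View pics/c2.png

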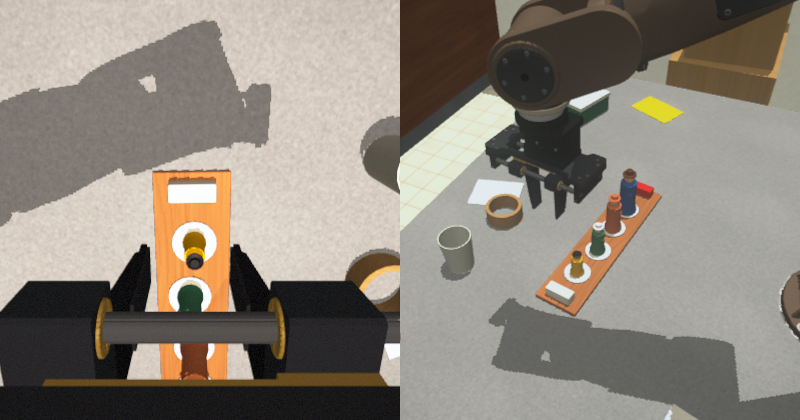

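All four stand upright in the right order, and the cup is unmoved; the bar hides green and clay in the wrist view. I'll take one clearer look to check centring.

```bash
python3 - <<'E'
from h import *
bot.move_pose([527,-20,330],O)
w=bot.capture("wrist");save(w,"end2")
for f in F:
    try:
        k,cf=segment(w,f);q,i=fit(w,f,k,14);print(f,cf,q.round(1),i,q-SLOT[f])
    except Exception as e: print(f,e)
a=w["image"][:,:,::-1]
S=bot.capture("side");b=S["image"][:,:,::-1]
cv2.imwrite("pics/c3.png",cv2.hconcat([cv2.resize(a[60:320,180:380],(400,520)),cv2.resize(b[150:320,220:350],(398,520))]))
E
```

```text
blue 0.64 [ 514.5 -100.9] 0.9490835030549898 [-0.47135827 -0.68928479]
clay 0.84 [522.4 -25.4] 0.9158957106812448 [0.00922508 0.01181567]
green 0.66 [527.4  57.5] 0.9572192513368984 [ 0.41829587 -0.10217078]
yellow 0.91 [543.  136.6] 0.935687263556116 [0.37802534 0.84466968]
```

View pics/c3.png

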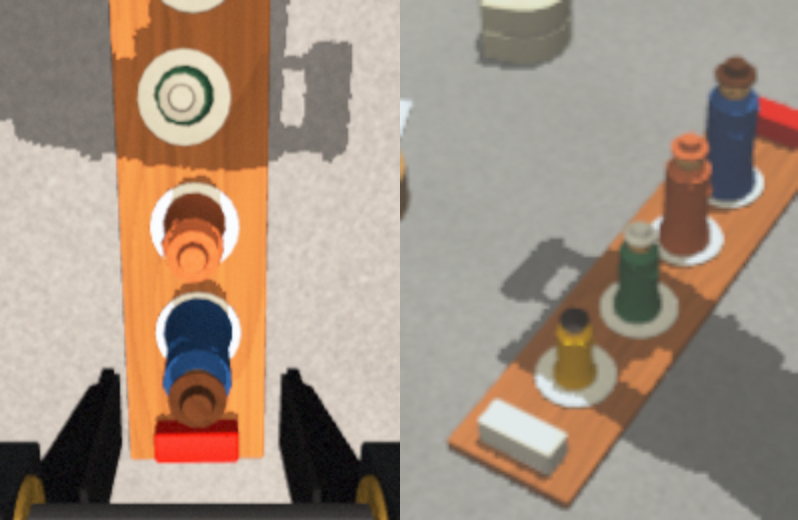

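Every figurine measures within about 1 mm of its disc centre, upright and in the right order.

```bash
python3 -c "
from plant import bot
print(bot.sign_off())"
```

```text
the job is handed in; nothing more can be done
None
```

Job handed in at about 56 s on the robot's clock: blue, clay, green and yellow stand upright from the red block outwards, each within about 1 mm of its disc centre by my last measurement, and the cup was not touched.

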